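# Press a cue ferrule home and tug-test it

## Robot

A 6-joint arm with a two-finger parallel gripper is mounted at the origin on the work surface. World frame = base frame: x ahead of the robot, y to its left, z up, the work surface at z = 0. Lengths are in m, angles in rad, forces in N, time in s.
With the tool pointing down it reaches from about 0.25 to 0.725 m from the base axis. Payload 4 kg.
Tool frame: the origin (TCP) lies at the centre of the arm's flange, where the gripper is bolted on; the fingertips stand 173 mm ahead of it and the grasp point (between the pads) lies 155 mm ahead of it; x points along the fingers, z is the direction in which the jaws open and shut, and the axes are right-handed (so a half turn about x gives the same grasp; the last joint's range is limited). The gripper opens to 85 mm and grips with 20 to 120 N. Pads are 22 mm wide; open, the fingers measure 114 mm over their backs; the gripper's body (76 mm by 85 mm) begins 54 mm behind the grasp point. The pads swing forward as they close: fully open they stand 13 mm farther back than shut.
Start: joints at [1.281, 0.241, 0.005, 1.335, 0, 1.571], TCP at [0.143, 0.479, 0.405] pointing down, gripper open.
Joint ranges: [-2.72, 2.72], [-1.05, 1.87], [-1.09, 1.28], [-1.99, 2.15], [-1.42, 1.44], [-3.14, 3.14]. Speed limits (rad/s): [2.79, 2.79, 3.14, 3.14, 3.14, 3.14].

## Interface

Orientations are given as a unit quaternion [x, y, z, w].
In Python, from workcell import bot gives the robot as it stands.
- The arm moves only by the tool arm_command, never from a script. Its argument "moves" is one flat list of numbers, 7 for each row, row after row: the shift along the tool's x, y, z in m, then the turn, a rotation vector about the tool's x, y, z in rad, then the closure, from -1 (fully open) to 1 (shut). A call has 1 to 20 rows; each row shifts and turns the pose as measured when the row begins, along the tool's axes as they then stand; what a row does not reach is not made up. A row lasts 1/12 s, in which the tool goes at most 41.7 mm and 7.16 degrees, less where a joint would pass 70% of its speed; a pose out of reach is approached as far as the arm can. A call with a gripper value outside its range is refused whole. The fingers move at their own pace and stop on an object; the grip force is fixed at half the most. Time passes only in rows, so rows that do not move let the fingers close. It gives the time, the measured TCP pose, the force and the opening at its end, in the units of the state.
- bot.get_obs(): the state, without advancing time (a new reading comes with each control period).
- bot.camera(name): name is "side" or "top" or "wrist"; returns the picture (384x512x3 uint8, red, green, blue); there is no depth.
- bot.get_calibration(name): a dict with "mtx" (3x3 intrinsics, pixels), "world_from_camera" (4x4, takes a point from camera to world coordinates); the wrist camera has in their place "mount" (4x4, takes a point from camera to tool coordinates, whose origin is the TCP and whose axes are the tool frame's). Camera axes: x right, y up, looking along -z (the intrinsics and any distortion apply to the point x, -y, -z); pixel columns grow to the right and rows downward; lengths in m; the calibration is good to about 2 mm. A picture is of the moment at which its call begins: read the wrist's pose just before it. get_calibration takes no time and is no camera call.
- bot.job_done(): hands the job in, once; it reports no verdict.
The state is a dict: "clock": time; "joint_pos": joint angles; "joint_vel": joint speeds; "tau": joint torques, N m; "eef_pos": TCP position; "tool_rot": TCP orientation; "ft_force": force on the tool from outside, world axes, zero at the start; "ft_torque": the same for the moment, N m; "grip_width": finger opening in m.
Only numpy, scipy, OpenCV 4.12 (cv2) and the standard library are available. Lean on these libraries where they do the work, as an engineer would, in place of code of your own. Each camera call takes 0.05 s, during which the arm holds its last target.

## Task

Press the white ferrule straight along the clamped cue shaft until it is fully home against the shoulder, pushing no harder than 25 N. Then grip the ferrule and tug it straight outward, away from the shaft, with a steady 8 N for two seconds to prove that it is retained (never more than 12 N, which counts as ruining the joint), and let go, leaving it fully home. Do not disturb the trimmer, copper tube and file lying about.

Things in the scene. Friction and masses are not known exactly. Their poses are not given: they have to be found in the camera images.
- slide_base: Dark steel base plate (100 x 210 x 12 mm) fixed to the bench at a varying place and yaw, under a blue cam lock clamp that grips a level maple cue shaft. Origin on the bench top, z up. The shaft's axis lies at base x = 0, 85 mm up, along base y; +y points outward from clamp to ferrule. Clamp 60 mm wide, 132 mm high, ends at y = 45 mm; plate ends at y = 70 mm; the shaft's tail runs to y = -590 mm.
- carriage (a joint): Travel (m) along base +y of the sprung carriage that bears clamp and shaft: 0 unloaded, positive pulled outward, negative pressed inward, stops at 8 mm. It is the force gauge, with a red pointer: 1 mm per 6 N both ways (8 N tug = +1.33 mm). Single readings are too noisy to set the force by: read the force on the tool, or average many.
- shoulder (a point): Point on the shaft's axis at its shoulder face, where the 13 mm shaft steps down to the 9 mm tenon that carries the ferrule: 170 mm along base +y, 85 mm above the bench. Moves with the carriage; axes as the base's.
- ferrule: White cylinder, 16 mm diameter, 30 mm long, axis along base y; origin at its centre, axes as the base's. Slides only along the shaft; starts 6 to 10 mm short of the shoulder. Home: centre 15 mm outward of shoulder. Tight fit: slides at 14 N, either way; once against the shoulder the push force climbs above that. Can be gripped from above, fingers closing along base x; 60 mm clear each side.
- trimmer: Steel tip trimmer, a standing stepped cylinder 26 mm in diameter, 46 mm high, with a black band; loose, to be left alone. Origin under its centre.
- tube: Copper burnishing tube standing on end, 22 mm outside diameter, 50 mm high; loose, to be left alone. Origin under its centre.
- file: Bronze-coloured shaping file with dark wooden handle lying flat, 185 mm long along its own y, 24 mm wide, 14 mm high; loose, to be left alone. Origin underneath, 90 mm from the blade's end.

How it is judged:
On the way, in this order (a step that is already met when the one before it is completed fails the run):
1. the ferrule is pressed home: its centre within 16 mm of the shoulder (gap under 1 mm) (y of ferrule in the frame of shoulder below 0.016 m), for 0.1 s.
2. the fingers tug the seated ferrule outward, with the gauge carriage between +0.92 and +1.75 mm (5.5 to 10.5 N), for 1.5 s without a break (value of joint carriage between 0.00092 and 0.00175 m and contact force between the fingers and ferrule above 1 N and y of ferrule in the frame of shoulder below 0.016 m), for 1.5 s.
At the end, for the whole second after the job is handed in: the ferrule is fully home (centre within 16 mm of the shoulder, gap under 1 mm), released and at rest, the carriage back at zero within 0.3 mm (y of ferrule in the frame of shoulder below 0.016 m and value of joint carriage between -0.0003 and 0.0003 m and linear speed of ferrule below 0.005 m/s); the robot touches nothing.
It fails at once if tugged with more than 12 N (carriage beyond +2.05 mm) (value of joint carriage above 0.00205 m).
It fails at once if pressed with more than about 26 N (carriage beyond -4.35 mm) (value of joint carriage below -0.00435 m).
It fails at once if the ferrule pulled further off its tenon (centre over 28 mm from the shoulder) (y of ferrule in the frame of shoulder above 0.028 m).
It fails at once if the trimmer, tube or file moved by more than 15 mm (distance of any of trimmer, tube, file from where it was at the start of the episode above 0.015 m).
It also fails if it takes over 72 s, if anything falls off the work surface, if the arm or the gripper's body presses on something with over 40 N, if the wrist force passes 120 N, or if a joint passes its speed limit or range.

## Working session

There is one attempt and no reset: what is moved stays moved. The work goes in short steps, Python scripts to look and compute and a tool call to move; the robot and the scene stay as the last step left them, time stands still between calls to the robot, and variables do not carry over. Pictures are saved under pics/ and viewed, and the job is handed in when it is done.

Besides the shell and the picture viewer there is one more tool, called after "Call:" by a JSON object that holds its "name" and its "arguments", one argument or row to a line. arm_command: Moves the arm, as the interface text tells. Its arguments: {"type":"object","properties":{"moves":{"type":"array"}},"required":["moves"]}

```bash
ls; mkdir -p pics; python3 - <<'E'
from workcell import bot
import cv2,numpy as np
o=bot.get_obs()
for k,v in o.items(): print(k,np.round(v,4))
for n in ["side","top","wrist"]:
    im=bot.camera(n); cv2.imwrite(f"pics/{n}0.png",im[:,:,::-1])
    c=bot.get_calibration(n)
    for k,v in c.items(): print(n,k,np.round(v,4).tolist() if not isinstance(v,str) else v)
E
```

```text
pics
clock 0.0
joint_pos [1.281  0.2414 0.0037 1.3352 0.     1.5708]
joint_vel [-0.0011 -0.0004 -0.0012  0.0012  0.0016  0.0004]
tau [-1.00000e-04 -3.72316e+01  2.52409e+01  1.68000e-02  2.00000e-04
  0.00000e+00]
eef_pos [0.1428 0.4789 0.4038]
tool_rot [-0.423   0.5675  0.4221  0.5664]
ft_force [ 0.3978 -0.6989  0.3112]
ft_torque [ 0.0252  0.0496 -0.0083]
grip_width 0.0856
side mtx [[352.6091, 0.0, 255.2366], [0.0, 352.6091, 188.8347], [0.0, 0.0, 1.0]]
side world_from_camera [[-0.9627, 0.1658, -0.2137, 0.4065], [-0.2702, -0.5527, 0.7884, 0.5795], [0.0126, 0.8167, 0.5769, 0.4921], [0.0, 0.0, 0.0, 1.0]]
top mtx [[350.3941, 0.0, 257.8281], [0.0, 350.3941, 190.7175], [0.0, 0.0, 1.0]]
top world_from_camera [[-0.0066, 0.9813, -0.1923, 0.4489], [-0.9995, -0.0003, 0.0325, 0.0486], [0.0318, 0.1924, 0.9808, 0.7323], [0.0, 0.0, 0.0, 1.0]]
wrist mtx [[341.8148, 0.0, 256.0175], [0.0, 341.8148, 191.132], [0.0, 0.0, 1.0]]
wrist mount [[0.0003, 0.2958, -0.9553, 0.0307], [0.0002, 0.9553, 0.2958, 0.0769], [1.0, -0.0003, 0.0002, -0.001], [0.0, 0.0, 0.0, 1.0]]
```

View pics/side0.png

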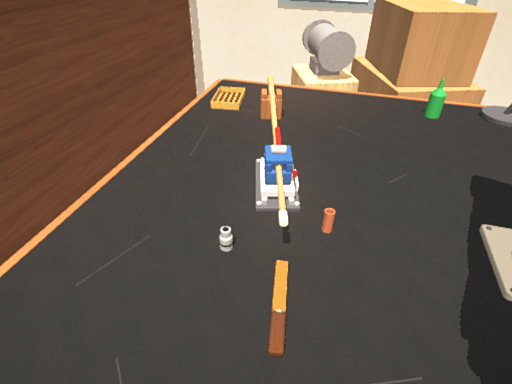

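View pics/top0.png

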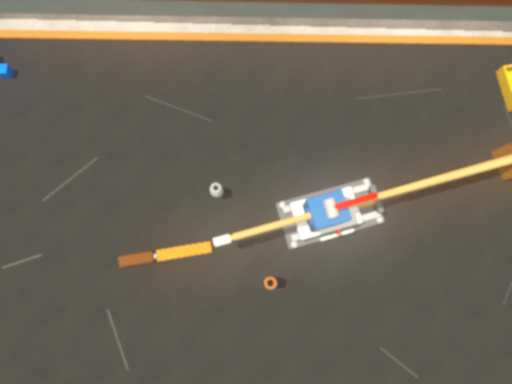

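View pics/wrist0.png

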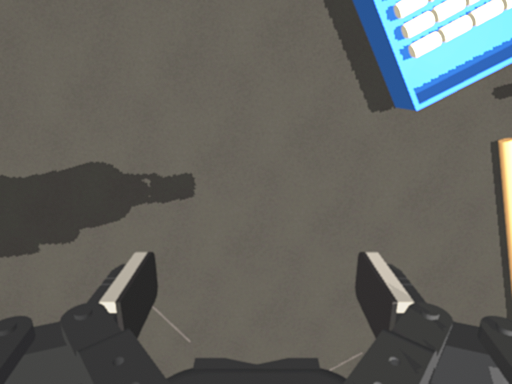

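The top view shows the white ferrule at about (222,240), with the shaft running right to the blue clamp at (330,208) and the file to its left. The side view shows the ferrule at (283,218), the trimmer at (226,239) and the tube at (328,220). The wrist view shows only bare bench and a tray. Next I'll measure the ferrule and the shaft axis.

```bash
cat > h.py <<'E'
from workcell import bot
import cv2,numpy as np
from scipy.spatial.transform import Rotation as R
def pose():
    o=bot.get_obs(); T=np.eye(4); T[:3,:3]=R.from_quat(o['tool_rot']).as_matrix(); T[:3,3]=o['eef_pos']; return o,T
def ray(n,uv,Tt=None):
    c=bot.get_calibration(n); K=c['mtx']
    W=np.array(c['world_from_camera']) if n!='wrist' else Tt@np.array(c['mount'])
    uv=np.atleast_2d(uv).astype(float)
    d=np.c_[(uv[:,0]-K[0][2])/K[0][0],-(uv[:,1]-K[1][2])/K[1][1],-np.ones(len(uv))]@W[:3,:3].T
    return W[:3,3],d
def onz(n,uv,z,Tt=None):
    o,d=ray(n,uv,Tt); return o+d*((z-o[2])/d[:,2])[:,None]
def comps(m,mn=10):
    k,l,s,c=cv2.connectedComponentsWithStats(m.astype(np.uint8))
    return [(i,s[i],c[i]) for i in range(1,k) if s[i][4]>=mn],l
E
python3 - <<'E'
from h import *
for n,(x0,x1,y0,y1) in dict(top=(205,320,190,260),side=(265,300,160,235)).items():
    im=cv2.imread(f"pics/{n}0.png"); hsv=cv2.cvtColor(im,cv2.COLOR_BGR2HSV)
    box=np.zeros(im.shape[:2],bool); box[y0:y1,x0:x1]=1
    wh=(hsv[...,1]<60)&(hsv[...,2]>150)&box
    wood=(hsv[...,0]>12)&(hsv[...,0]<30)&(hsv[...,1]>70)&(hsv[...,2]>130)&box
    for nm,m in (('white',wh),('wood',wood)):
        cs,l=comps(m)
        for i,s,c in cs:
            p=np.argwhere(l==i)[:,::-1]
            r=cv2.minAreaRect(p.astype(np.float32))
            print(n,nm,s,c.round(1),np.round(r[0],1),np.round(r[1],1),round(r[2],1),'z85:',onz(n,c,.085).round(4))
            if nm=='wood':
                q=onz(n,p,.085)[:,:2]; f=cv2.fitLine(q.astype(np.float32),cv2.DIST_L2,0,.01,.01).ravel(); print('  line',f.round(4), np.degrees(np.arctan2(f[1],f[0])))
    cv2.imwrite(f"pics/{n}0z.png",cv2.resize(im[y0-10:y1+30,x0-10:x1+10],None,fx=5,fy=5,interpolation=cv2.INTER_NEAREST)[:600,:800])
# triangulate-ish: ferrule
E
```

```text
top white [210 190  12   7  68] [215.5 192.5] [215.5 193. ] [ 6. 11.] 90.0 z85: [[0.5724 0.1066 0.085 ]]
top white [276 191  44  30 580] [294.1 206. ] [300.4 208.9] [25.8 45.2] 75.1 z85: [[ 0.5466 -0.0406  0.085 ]]
top white [284 220  36  29 622] [301.5 234.9] [302.1 233.1] [23.6 34.7] 72.3 z85: [[ 0.4927 -0.0529  0.085 ]]
top white [212 233  20  14 199] [221.3 239.9] [221.1 240. ] [10.9 18.6] 74.7 z85: [[0.4843 0.0945 0.085 ]]
top wood [230 213  81  28 717] [266.9 227.1] [270.  226.1] [ 9.9 82.4] 74.1 z85: [[0.5074 0.0109 0.085 ]]
  line [ 0.2617 -0.9652  0.5074  0.0107] -74.83119
top wood [205 240   8  15 106] [208.2 246.9] [208.5 247. ] [14.  7.] 90.0 z85: [[0.4717 0.1181 0.085 ]]
  line [0.9997 0.0236 0.4717 0.1181] 1.3502177
side white [283 174  17  34 373] [291.8 192.8] [290.7 190.7] [33.3 15.4] 87.3 z85: [[0.4846 0.0152 0.085 ]]
side white [265 184  14  25 281] [270.9 195.3] [271.5 196. ] [24. 13.] 90.0 z85: [[0.5221 0.0354 0.085 ]]
side white [278 209  11  18 153] [282.8 217.6] [282.8 217.6] [17.2  9.5] 84.3 z85: [[0.4857 0.0952 0.085 ]]
side wood [276 165  10  46 264] [280.2 188.2] [280.1 187.2] [45.1  6.7] 84.3 z85: [[0.5098 0.0066 0.085 ]]
  line [ 0.2659 -0.964   0.5105  0.0043] -74.58074
```

```bash
cat >> h.py <<'E'
B=np.array([np.cos(np.radians(15.2)),np.sin(np.radians(15.2)),0]); OUT=np.array([-B[1],B[0],0])
RT=np.c_[[0,0,-1.],OUT,B]
def plan(p,n,Rt=RT):
    o,T=pose(); r=R.from_matrix(T[:3,:3]); tot=(r.inv()*R.from_matrix(Rt)).as_rotvec(); dp=(np.array(p)-T[:3,3])/n
    print('rot deg',np.degrees(tot).round(1),'shift',(dp*n).round(4)); out=[]
    for k in range(n):
        out+= np.r_[r.inv().apply(dp).round(4),(tot/n).round(4),-1].tolist(); r=r*R.from_rotvec(tot/n)
    print(out)
E
python3 -c "
from h import *
print(RT.round(3),np.linalg.det(RT)); print(pose()[1].round(3)); plan([.485,.095,.36],20)"
```

```text
[[ 0.    -0.262  0.965]
 [ 0.     0.965  0.262]
 [-1.     0.     0.   ]] 0.9999999999999999
[[-0.    -0.958  0.286  0.143]
 [-0.002  0.286  0.958  0.479]
 [-1.     0.    -0.002  0.404]
 [ 0.     0.     0.     1.   ]]
rot deg [58.2 -0.1  0. ] shift [ 0.3422 -0.384  -0.044 ]
[0.0022, -0.0219, -0.0135, 0.0508, -0.0001, 0.0, -1.0, 0.0022, -0.0225, -0.0124, 0.0508, -0.0001, 0.0, -1.0, 0.0022, -0.0231, -0.0112, 0.0508, -0.0001, 0.0, -1.0, 0.0022, -0.0237, -0.01, 0.0508, -0.0001, 0.0, -1.0, 0.0022, -0.0242, -0.0088, 0.0508, -0.0001, 0.0, -1.0, 0.0022, -0.0246, -0.0076, 0.0508, -0.0001, 0.0, -1.0, 0.0022, -0.0249, -0.0063, 0.0508, -0.0001, 0.0, -1.0, 0.0022, -0.0252, -0.005, 0.0508, -0.0001, 0.0, -1.0, 0.0022, -0.0254, -0.0038, 0.0508, -0.0001, 0.0, -1.0, 0.0022, -0.0256, -0.0025, 0.0508, -0.0001, 0.0, -1.0, 0.0022, -0.0257, -0.0012, 0.0508, -0.0001, 0.0, -1.0, 0.0022, -0.0257, 0.0001, 0.0508, -0.0001, 0.0, -1.0, 0.0022, -0.0257, 0.0014, 0.0508, -0.0001, 0.0, -1.0, 0.0022, -0.0256, 0.0028, 0.0508, -0.0001, 0.0, -1.0, 0.0022, -0.0254, 0.004, 0.0508, -0.0001, 0.0, -1.0, 0.0022, -0.0252, 0.0053, 0.0508, -0.0001, 0.0, -1.0, 0.0022, -0.0249, 0.0066, 0.0508, -0.0001, 0.0, -1.0, 0.0022, -0.0245, 0.0079, 0.0508, -0.0001, 0.0, -1.0, 0.0022, -0.0241, 0.0091, 0.0508, -0.0001, 0.0, -1.0, 0.0022, -0.0236, 0.0103, 0.0508, -0.0001, 0.0, -1.0]
```

Call:
{"name": "arm_command", "arguments": {
  "moves": [0.002, -0.022, -0.0135, 0.05, 0, 0, -1, 0.002, -0.0225, -0.012, 0.05, 0, 0, -1, 0.002, -0.023, -0.011, 0.05, 0, 0, -1, 0.002, -0.024, -0.01, 0.05, 0, 0, -1, 0.002, -0.024, -0.009, 0.05, 0, 0, -1, 0.002, -0.025, -0.008, 0.05, 0, 0, -1, 0.002, -0.025, -0.006, 0.05, 0, 0, -1, 0.002, -0.025, -0.005, 0.05, 0, 0, -1, 0.002, -0.025, -0.004, 0.05, 0, 0, -1, 0.002, -0.026, -0.0025, 0.05, 0, 0, -1, 0.002, -0.026, -0.001, 0.05, 0, 0, -1, 0.002, -0.026, 0, 0.05, 0, 0, -1, 0.002, -0.026, 0.0015, 0.05, 0, 0, -1, 0.002, -0.026, 0.003, 0.05, 0, 0, -1, 0.002, -0.025, 0.004, 0.05, 0, 0, -1, 0.002, -0.025, 0.005, 0.05, 0, 0, -1, 0.002, -0.025, 0.0065, 0.05, 0, 0, -1, 0.002, -0.0245, 0.008, 0.05, 0, 0, -1, 0.002, -0.024, 0.009, 0.05, 0, 0, -1, 0.002, -0.0235, 0.01, 0.05, 0, 0, -1]
}}

```text
clock: 1.82
eef_pos: [0.4911, 0.0742, 0.3567]
tool_rot: [-0.087, 0.705, 0.084, 0.699]
ft_force: [0.3, -0.1, -0.0]
grip_width: 0.0855
```

```bash
python3 -c "
from h import *
o,T=pose(); im=bot.camera('wrist'); cv2.imwrite('pics/wrist1.png',im[:,:,::-1]); np.save('T1.npy',T)
print(o['clock'],o['joint_pos'].round(3) if hasattr(o['joint_pos'],'round') else o['joint_pos']);print(T.round(4)); plan([.485,.095,.36],4)"
```

```text
1.8167 [ 0.151  0.265 -0.09   1.225 -0.004  1.479]
[[-0.0086 -0.2401  0.9707  0.4911]
 [-0.0055  0.9707  0.2401  0.0742]
 [-0.9999 -0.0033 -0.0097  0.3567]
 [ 0.      0.      0.      1.    ]]
rot deg [-1.6 -0.5  0.4] shift [-0.0086  0.0236  0.0038]
[-0.001, 0.0062, -0.0007, -0.0071, -0.002, 0.0017, -1.0, -0.001, 0.0062, -0.0007, -0.0071, -0.002, 0.0017, -1.0, -0.001, 0.0062, -0.0006, -0.0071, -0.002, 0.0017, -1.0, -0.001, 0.0063, -0.0006, -0.0071, -0.002, 0.0017, -1.0]
```

View pics/wrist1.png

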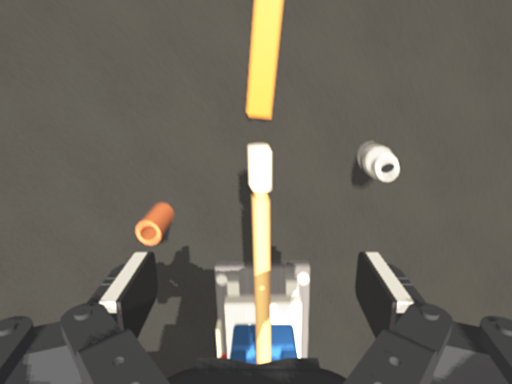

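The wrist view shows the ferrule end-on at about (260,168). The shaft runs down from it to (264,360), centred between the fingers. The tube is at (155,224) and the trimmer at (380,162), both clear of the gripper.

```bash
python3 - <<'E'
from h import *
T=np.load('T1.npy'); im=cv2.imread('pics/wrist1.png'); hsv=cv2.cvtColor(im,cv2.COLOR_BGR2HSV)
box=np.zeros(im.shape[:2],bool); box[130:262,235:290]=1
wh=(hsv[...,1]<60)&(hsv[...,2]>150)&box
wo=(hsv[...,0]>10)&(hsv[...,0]<32)&(hsv[...,1]>60)&(hsv[...,2]>130)&box; wo[:190]=0
for m in (wh,wo):
    cs,l=comps(m,60)
    for i,s,c in cs:
        p=np.argwhere(l==i)[:,::-1]; r=cv2.minAreaRect(p.astype(np.float32))
        print(s,c.round(1),np.round(r[1],1),onz('wrist',c,.085,T).round(4))
        q=onz('wrist',p,.085,T)[:,:2]; f=cv2.fitLine(q.astype(np.float32),cv2.DIST_L2,0,.01,.01).ravel(); print('  line ang',np.degrees(np.arctan2(f[1],f[0])).round(2),f.round(4))
        a=q@OUT[:2]; b=q@B[:2]; print('  out range',a.min().round(4),a.max().round(4),'lat',b.mean().round(4))
for nm,p in (('top',[.4843,.0945]),('side',[.4857,.0952])): print(nm,np.dot(OUT[:2],p),np.dot(B[:2],p))
E
```

```text
[ 247  142   26  120 1904] [260.3 189.2] [119.  25.] [[0.4896 0.0751 0.085 ]]
  line ang -74.61 [ 0.2653 -0.9642  0.4898  0.0743]
  out range -0.1153 -0.021 lat 0.4922
[251 190   6  72 318] [253.5 224.3] [71.  5.] [[0.4915 0.0467 0.085 ]]
  line ang -75.23 [ 0.2549 -0.967   0.4916  0.0464]
  out range -0.1151 -0.0564 lat 0.4865
[264 192   7  70 300] [268.1 225. ] [69.   5.9] [[0.5024 0.0489 0.085 ]]
  line ang -74.33 [ 0.2701 -0.9628  0.5025  0.0486]
  out range -0.1153 -0.0582 lat 0.4977
top -0.035784160488137366 0.49213436565450214
side -0.03547571379210396 0.493668921171812
```

```bash
python3 -c "
from h import *
plan([.4842,.0953,.30],3)"
```

```text
rot deg [-1.6 -0.5  0.4] shift [-0.0094  0.0239 -0.0562]
[0.0187, 0.0086, -0.001, -0.0095, -0.0027, 0.0023, -1.0, 0.0187, 0.0086, -0.001, -0.0095, -0.0027, 0.0023, -1.0, 0.0187, 0.0085, -0.001, -0.0095, -0.0027, 0.0023, -1.0]
```

Call:
{"name": "arm_command", "arguments": {
  "moves": [0.019, 0.0085, -0.001, -0.0095, -0.003, 0.002, -1, 0.019, 0.0085, -0.001, -0.0095, -0.003, 0.002, -1, 0.019, 0.0085, -0.001, -0.0095, -0.003, 0.002, -1, 0, 0, 0, 0, 0, 0, -1]
}}

```text
clock: 2.2
eef_pos: [0.4865, 0.0921, 0.2969]
tool_rot: [-0.091, 0.7, 0.091, 0.702]
ft_force: [-1.1, -0.7, -0.4]
grip_width: 0.0857
```

```bash
python3 -c "
from h import *
plan([.4842,.0953,.24],4)
print(bot.get_obs()['ft_force'])"
```

```text
rot deg [-0.4  0.2  0.1] shift [-0.0023  0.0032 -0.0569]
[0.0142, 0.0009, -0.0004, -0.0018, 0.0007, 0.0003, -1.0, 0.0142, 0.0009, -0.0004, -0.0018, 0.0007, 0.0003, -1.0, 0.0142, 0.0009, -0.0004, -0.0018, 0.0007, 0.0003, -1.0, 0.0142, 0.0009, -0.0004, -0.0018, 0.0007, 0.0003, -1.0]
[-1.10253445 -0.67911946 -0.42301417]
```

Call:
{"name": "arm_command", "arguments": {
  "moves": [0.0145, 0.001, -0.0005, -0.002, 0.0007, 0, -1, 0.0145, 0.001, -0.0005, -0.002, 0.0007, 0, -1, 0.0145, 0.001, -0.0005, -0.002, 0.0007, 0, -1, 0.0145, 0.001, -0.0005, -0.002, 0.0007, 0, -1, 0, 0, 0, 0, 0, 0, -1]
}}

```text
clock: 2.62
eef_pos: [0.4841, 0.0957, 0.2395]
tool_rot: [-0.095, 0.7, 0.093, 0.701]
ft_force: [-0.1, -0.4, -0.3]
grip_width: 0.0857
```

```bash
python3 -c "
from h import *
o,T=pose(); im=bot.camera('wrist'); cv2.imwrite('pics/wrist2.png',im[:,:,::-1]); np.save('T2.npy',T)
im=bot.camera('side'); cv2.imwrite('pics/side2.png',cv2.resize(im[120:270,200:370,::-1],None,fx=4,fy=4))
plan([.4842,.0953,.24],1); print(bot.get_obs()['ft_force'])"
```

```text
rot deg [0.1 0.3 0.2] shift [-0.0011 -0.0005 -0.0017]
[0.0017, -0.0002, -0.0012, 0.0023, 0.0047, 0.003, -1.0]
[ 0.45961539 -1.05636666  0.4754842 ]
```

View pics/wrist2.png

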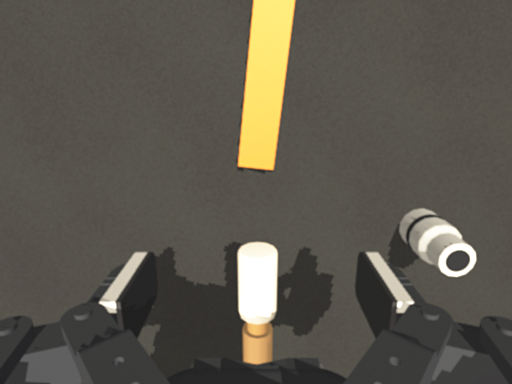

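View pics/side2.png

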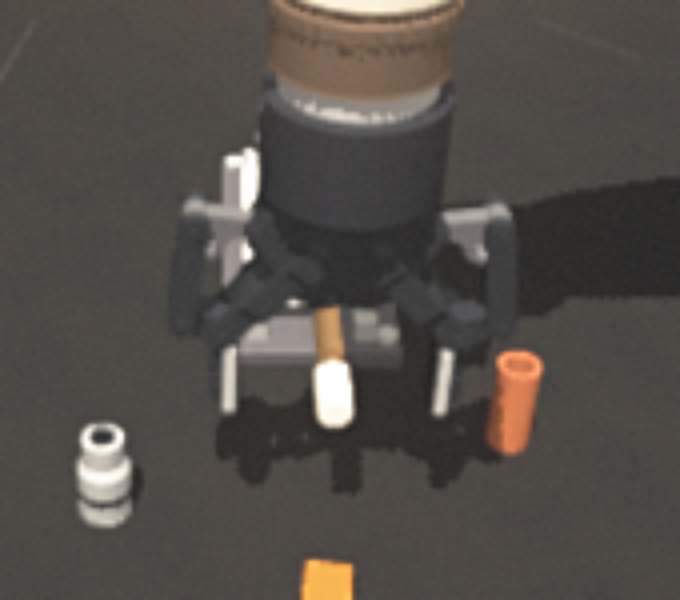

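The ferrule sits at (258,283), midway between the fingers, with the tenon gap visible near (258,325). The tube and trimmer are clear. Closing now.

Call:
{"name": "arm_command", "arguments": {
  "moves": [0, 0, 0, 0, 0, 0, 0.2, 0, 0, 0, 0, 0, 0, 0.4, 0, 0, 0, 0, 0, 0, 0.6, 0, 0, 0, 0, 0, 0, 0.8, 0, 0, 0, 0, 0, 0, 1, 0, 0, 0, 0, 0, 0, 1, 0, 0, 0, 0, 0, 0, 1, 0, 0, 0, 0, 0, 0, 1]
}}

```text
clock: 3.38
eef_pos: [0.4842, 0.095, 0.2468]
tool_rot: [-0.095, 0.699, 0.093, 0.702]
ft_force: [1.5, 0.5, -4.3]
grip_width: 0.014
```

```bash
cat >> h.py <<'E'
def st():
    o,T=pose(); f=np.array(o['ft_force']); print('t',round(o['clock'],2),'out',(OUT@o['eef_pos']*1000).round(2),'lat',(B@o['eef_pos']*1000).round(2),'z',round(o['eef_pos'][2]*1000,2),'F out/lat/z',(f@OUT).round(2),(f@B).round(2),f[2].round(2),'w',round(o['grip_width'],4))
E
python3 -c "
from h import *
st(); im=bot.camera('wrist'); cv2.imwrite('pics/wrist3.png',im[:,:,::-1]); st()"
```

```text
t 3.38 out -35.23 lat 492.13 z 246.82 F out/lat/z 0.13 1.61 -4.27 w 0.014
t 3.43 out -35.25 lat 492.16 z 246.78 F out/lat/z 0.38 0.04 -1.25 w 0.014
```

View pics/wrist3.png

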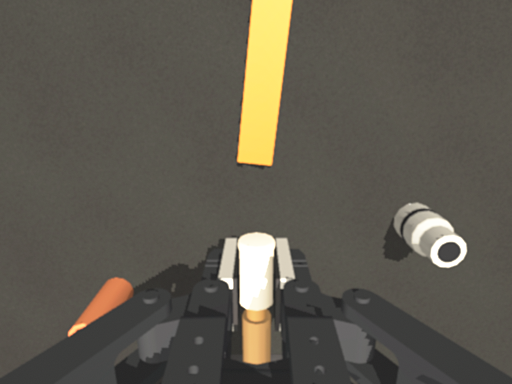

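The grip is on (opening 14 mm), the ferrule is centred between the pads at (256,270), and there's almost no side load. The TCP rose about 7 mm while closing, but the pads still cover the ferrule. Pressing in small steps to learn the stiffness.

Call:
{"name": "arm_command", "arguments": {
  "moves": [0, -0.0005, 0, 0, 0, 0, 1, 0, -0.0005, 0, 0, 0, 0, 1, 0, -0.0005, 0, 0, 0, 0, 1]
}}

```text
clock: 3.68
eef_pos: [0.4844, 0.0942, 0.2468]
tool_rot: [-0.095, 0.7, 0.094, 0.702]
ft_force: [0.1, 2.8, 0.2]
grip_width: 0.0141
```

```bash
python3 -c "
from h import *
st()"
```

```text
t 3.68 out -36.08 lat 492.21 z 246.76 F out/lat/z 2.69 0.81 0.18 w 0.0141
```

Call:
{"name": "arm_command", "arguments": {
  "moves": [0, -0.001, 0, 0, 0, 0, 1, 0, -0.001, 0, 0, 0, 0, 1]
}}

```text
clock: 3.85
eef_pos: [0.4848, 0.0932, 0.2468]
tool_rot: [-0.094, 0.7, 0.096, 0.702]
ft_force: [-1.1, 5.1, -0.7]
grip_width: 0.014
```

```bash
python3 -c "
from h import *
st()"
```

```text
t 3.85 out -37.17 lat 492.23 z 246.76 F out/lat/z 5.21 0.3 -0.72 w 0.014
```

Call:
{"name": "arm_command", "arguments": {
  "moves": [0, -0.001, 0, 0, 0, 0, 1, 0, -0.001, 0, 0, 0, 0, 1]
}}

```text
clock: 4.02
eef_pos: [0.485, 0.0924, 0.2468]
tool_rot: [-0.093, 0.7, 0.098, 0.701]
ft_force: [-2.1, 5.7, -0.5]
grip_width: 0.0138
```

```bash
python3 -c "
from h import *
st()"
```

```text
t 4.02 out -38.02 lat 492.23 z 246.76 F out/lat/z 6.1 -0.57 -0.54 w 0.0138
```

Call:
{"name": "arm_command", "arguments": {
  "moves": [0, -0.001, 0, 0, 0, 0, 1, 0, -0.001, 0, 0, 0, 0, 1]
}}

```text
clock: 4.18
eef_pos: [0.4852, 0.0916, 0.2468]
tool_rot: [-0.091, 0.7, 0.1, 0.701]
ft_force: [-2.0, 5.8, -0.2]
grip_width: 0.0137
```

```bash
python3 -c "
from h import *
st(); print(pose()[1].round(3))"
```

```text
t 4.18 out -38.83 lat 492.22 z 246.75 F out/lat/z 6.17 -0.44 -0.17 w 0.0137
[[-0.    -0.268  0.963  0.485]
 [ 0.012  0.963  0.268  0.092]
 [-1.     0.012  0.003  0.247]
 [ 0.     0.     0.     1.   ]]
```

Call:
{"name": "arm_command", "arguments": {
  "moves": [0, -0.001, 0, 0, 0, -0.004, 1, 0, -0.001, 0, 0, 0, -0.004, 1]
}}

```text
clock: 4.35
eef_pos: [0.4853, 0.0913, 0.2468]
tool_rot: [-0.092, 0.7, 0.1, 0.701]
ft_force: [-2.0, 8.1, -0.7]
grip_width: 0.014
```

```bash
cat >> h.py <<'E'
def st2():
    st(); T=pose()[1]; x=T[:3,0]; tilt=x@OUT; print('   tilt mrad',(1000*tilt).round(1),'lat',(1000*x@B).round(1),'tip out',(1000*(OUT@(T[:3,3]+.16*x))).round(2),'yawerr',(1000*T[:3,2]@OUT).round(1))
E
python3 -c "
from h import *
st2()"
```

```text
t 4.35 out -39.08 lat 492.23 z 246.75 F out/lat/z 8.36 0.19 -0.7 w 0.014
   tilt mrad 10.8 lat 2.9 tip out -37.35 yawerr 7.8
```

Call:
{"name": "arm_command", "arguments": {
  "moves": [0, -0.001, 0, 0, 0, -0.004, 1, 0, -0.001, 0, 0, 0, -0.004, 1]
}}

```text
clock: 4.52
eef_pos: [0.4852, 0.0915, 0.2468]
tool_rot: [-0.093, 0.7, 0.101, 0.701]
ft_force: [-2.5, 8.0, -0.6]
grip_width: 0.014
```

```bash
python3 -c "
from h import *
st2()"
```

```text
t 4.52 out -38.97 lat 492.25 z 246.76 F out/lat/z 8.39 -0.36 -0.61 w 0.014
   tilt mrad 10.5 lat 3.0 tip out -37.29 yawerr 9.7
```

Call:
{"name": "arm_command", "arguments": {
  "moves": [0, -0.0015, 0, 0, 0, -0.008, 1, 0, -0.0015, 0, 0, 0, -0.008, 1]
}}

```text
clock: 4.68
eef_pos: [0.4852, 0.0915, 0.2467]
tool_rot: [-0.096, 0.699, 0.1, 0.701]
ft_force: [-3.6, 11.5, -0.2]
grip_width: 0.0137
```

```bash
python3 -c "
from h import *
st2()"
```

```text
t 4.68 out -38.9 lat 492.21 z 246.74 F out/lat/z 12.0 -0.5 -0.21 w 0.0137
   tilt mrad 6.1 lat 3.1 tip out -37.93 yawerr 12.3
```

Call:
{"name": "arm_command", "arguments": {
  "moves": [0, -0.0015, 0, 0, 0, -0.008, 1, 0, -0.0015, 0, 0, 0, -0.008, 1]
}}

```text
clock: 4.85
eef_pos: [0.485, 0.092, 0.2468]
tool_rot: [-0.098, 0.699, 0.1, 0.701]
ft_force: [-2.9, 10.5, 0.6]
grip_width: 0.0137
```

```bash
python3 -c "
from h import *
st2()"
```

```text
t 4.85 out -38.34 lat 492.19 z 246.77 F out/lat/z 10.87 -0.09 0.62 w 0.0137
   tilt mrad 3.0 lat 3.4 tip out -37.86 yawerr 15.4
```

Call:
{"name": "arm_command", "arguments": {
  "moves": [0, -0.003, 0, 0.003, 0, -0.007, 1, 0, -0.003, 0, 0.003, 0, -0.007, 1]
}}

```text
clock: 5.02
eef_pos: [0.4853, 0.0907, 0.2468]
tool_rot: [-0.096, 0.699, 0.1, 0.701]
ft_force: [-3.3, 13.7, -0.5]
grip_width: 0.014
```

```bash
python3 -c "
from h import *
st2()"
```

```text
t 5.02 out -39.7 lat 492.15 z 246.75 F out/lat/z 14.06 0.44 -0.52 w 0.014
   tilt mrad 5.5 lat 3.5 tip out -38.81 yawerr 13.6
```

Call:
{"name": "arm_command", "arguments": {
  "moves": [0, -0.003, 0, 0.003, 0, -0.007, 1, 0, -0.003, 0, 0.003, 0, -0.007, 1]
}}

```text
clock: 5.18
eef_pos: [0.4856, 0.0896, 0.2467]
tool_rot: [-0.095, 0.699, 0.101, 0.701]
ft_force: [-4.0, 14.3, 0.7]
grip_width: 0.0139
```

```bash
python3 -c "
from h import *
st2()"
```

```text
t 5.18 out -40.82 lat 492.13 z 246.73 F out/lat/z 14.86 -0.12 0.74 w 0.0139
   tilt mrad 9.0 lat 3.7 tip out -39.38 yawerr 12.5
```

Call:
{"name": "arm_command", "arguments": {
  "moves": [0, -0.003, 0, 0.004, 0, -0.01, 1, 0, -0.003, 0, 0.004, 0, -0.01, 1]
}}

```text
clock: 5.35
eef_pos: [0.4859, 0.0886, 0.2468]
tool_rot: [-0.094, 0.699, 0.099, 0.702]
ft_force: [-4.0, 13.7, 1.0]
grip_width: 0.0135
```

```bash
python3 -c "
from h import *
st2()"
```

```text
t 5.35 out -41.88 lat 492.11 z 246.78 F out/lat/z 14.31 -0.26 1.02 w 0.0135
   tilt mrad 6.5 lat 3.9 tip out -40.84 yawerr 9.6
```

Call:
{"name": "arm_command", "arguments": {
  "moves": [0, -0.003, 0, 0.004, 0, -0.01, 1, 0, -0.003, 0, 0.004, 0, -0.01, 1]
}}

```text
clock: 5.52
eef_pos: [0.4861, 0.0877, 0.2468]
tool_rot: [-0.094, 0.699, 0.098, 0.702]
ft_force: [-3.7, 13.3, 0.7]
grip_width: 0.0138
```

```bash
python3 -c "
from h import *
st2()"
```

```text
t 5.52 out -42.85 lat 492.09 z 246.76 F out/lat/z 13.84 -0.07 0.69 w 0.0138
   tilt mrad 3.9 lat 4.1 tip out -42.22 yawerr 7.2
```

Call:
{"name": "arm_command", "arguments": {
  "moves": [0, -0.003, 0, 0.004, 0, -0.01, 1, 0, -0.003, 0, 0.004, 0, -0.01, 1]
}}

```text
clock: 5.68
eef_pos: [0.4863, 0.0868, 0.2468]
tool_rot: [-0.095, 0.699, 0.096, 0.702]
ft_force: [-3.5, 13.2, 0.3]
grip_width: 0.0135
```

```bash
python3 -c "
from h import *
st2();im=bot.camera('wrist'); cv2.imwrite('pics/wrist4.png',im[:,:,::-1]); st2()"
```

```text
t 5.68 out -43.77 lat 492.05 z 246.76 F out/lat/z 13.64 0.04 0.27 w 0.0135
   tilt mrad 1.4 lat 4.3 tip out -43.55 yawerr 5.0
t 5.73 out -43.81 lat 492.03 z 246.75 F out/lat/z 14.0 -0.7 0.67 w 0.0135
   tilt mrad 1.3 lat 4.2 tip out -43.6 yawerr 5.0
```

View pics/wrist4.png

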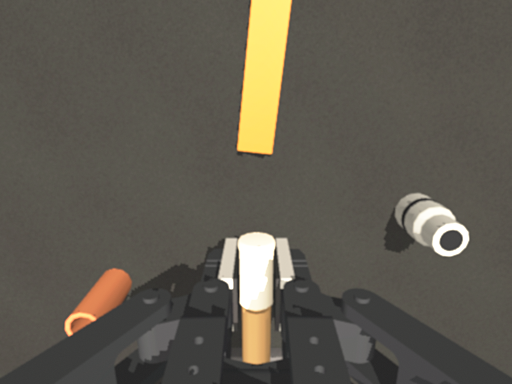

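The ferrule slides at the expected 14 N and isn't slipping in the pads. The gap at about (257,308) is nearly closed.

Call:
{"name": "arm_command", "arguments": {
  "moves": [0, -0.003, 0, 0.002, 0, -0.008, 1, 0, -0.003, 0, 0.002, 0, -0.008, 1]
}}

```text
clock: 5.9
eef_pos: [0.4865, 0.0859, 0.2467]
tool_rot: [-0.095, 0.699, 0.097, 0.702]
ft_force: [-3.6, 13.4, 0.7]
grip_width: 0.0137
```

```bash
python3 -c "
from h import *
st2()"
```

```text
t 5.9 out -44.66 lat 492.01 z 246.74 F out/lat/z 13.87 0.09 0.71 w 0.0137
   tilt mrad 2.9 lat 4.5 tip out -44.19 yawerr 7.0
```

Call:
{"name": "arm_command", "arguments": {
  "moves": [0, -0.003, 0, 0.002, 0, -0.008, 1, 0, -0.003, 0, 0.002, 0, -0.008, 1]
}}

```text
clock: 6.07
eef_pos: [0.4867, 0.085, 0.2468]
tool_rot: [-0.095, 0.699, 0.098, 0.702]
ft_force: [-3.2, 13.8, 1.4]
grip_width: 0.0137
```

```bash
python3 -c "
from h import *
st2()"
```

```text
t 6.07 out -45.6 lat 491.99 z 246.76 F out/lat/z 14.16 0.49 1.36 w 0.0137
   tilt mrad 4.6 lat 4.7 tip out -44.87 yawerr 8.6
```

Call:
{"name": "arm_command", "arguments": {
  "moves": [0, -0.003, 0, 0.002, 0, -0.008, 1, 0, -0.003, 0, 0.002, 0, -0.008, 1]
}}

```text
clock: 6.23
eef_pos: [0.487, 0.0841, 0.2468]
tool_rot: [-0.095, 0.699, 0.099, 0.702]
ft_force: [-3.1, 13.4, 0.7]
grip_width: 0.0141
```

```bash
python3 -c "
from h import *
st2()"
```

```text
t 6.23 out -46.56 lat 491.97 z 246.76 F out/lat/z 13.73 0.53 0.75 w 0.0141
   tilt mrad 6.1 lat 4.9 tip out -45.58 yawerr 9.9
```

Call:
{"name": "arm_command", "arguments": {
  "moves": [0, -0.003, 0, 0.004, 0, -0.01, 1, 0, -0.003, 0, 0.004, 0, -0.01, 1]
}}

```text
clock: 6.4
eef_pos: [0.4871, 0.0835, 0.2467]
tool_rot: [-0.094, 0.699, 0.098, 0.702]
ft_force: [-4.1, 16.5, 1.2]
grip_width: 0.0134
```

```bash
python3 -c "
from h import *
st2()"
```

```text
t 6.4 out -47.15 lat 491.93 z 246.74 F out/lat/z 16.97 0.33 1.2 w 0.0134
   tilt mrad 5.5 lat 5.1 tip out -46.27 yawerr 7.5
```

Call:
{"name": "arm_command", "arguments": {
  "moves": [0, -0.003, 0, 0.004, 0, -0.01, 1, 0, -0.003, 0, 0.004, 0, -0.01, 1]
}}

```text
clock: 6.57
eef_pos: [0.4871, 0.0834, 0.2467]
tool_rot: [-0.093, 0.699, 0.098, 0.702]
ft_force: [-4.4, 15.4, 1.4]
grip_width: 0.0136
```

```bash
python3 -c "
from h import *
st2()"
```

```text
t 6.57 out -47.23 lat 491.88 z 246.74 F out/lat/z 16.04 -0.25 1.38 w 0.0136
   tilt mrad 6.2 lat 5.4 tip out -46.23 yawerr 6.0
```

Motion has stopped and the force has climbed above 14 N, so it has met the shoulder. One firmer press to confirm, about 20 N.

Call:
{"name": "arm_command", "arguments": {
  "moves": [0, -0.0037, 0, 0.003, 0, -0.013, 1, 0, -0.0037, 0, 0.003, 0, -0.013, 1]
}}

```text
clock: 6.73
eef_pos: [0.4871, 0.0829, 0.2467]
tool_rot: [-0.094, 0.699, 0.098, 0.702]
ft_force: [-5.2, 18.8, 0.8]
grip_width: 0.0137
```

```bash
python3 -c "
from h import *
st2();im=bot.camera('wrist'); cv2.imwrite('pics/wrist5.png',im[:,:,::-1]); st2()"
```

```text
t 6.73 out -47.69 lat 491.83 z 246.74 F out/lat/z 19.5 -0.14 0.82 w 0.0137
   tilt mrad 4.9 lat 5.7 tip out -46.91 yawerr 7.6
t 6.78 out -47.65 lat 491.82 z 246.74 F out/lat/z 20.05 0.42 1.51 w 0.0139
   tilt mrad 4.9 lat 5.7 tip out -46.87 yawerr 7.7
```

View pics/wrist5.png

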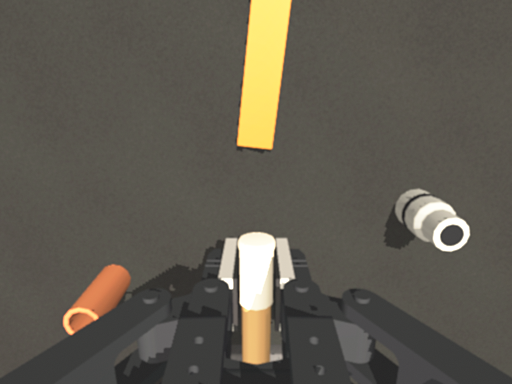

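It's home: at 19.5–20 N the tip moved about 0.65 mm for the extra 4 N, which matches the gauge spring. In the picture the ferrule meets the shaft at (256,305) with no gap. Now I'll ease off and go into the tug.

Call:
{"name": "arm_command", "arguments": {
  "moves": [0, -0.001, 0, 0.002, 0, -0.005, 1, 0, 0, 0, 0.001, 0, 0, 1, 0, 0, 0, 0, 0, 0, 1]
}}

```text
clock: 7.03
eef_pos: [0.4864, 0.0856, 0.2468]
tool_rot: [-0.094, 0.699, 0.1, 0.702]
ft_force: [-0.0, 0.4, -0.2]
grip_width: 0.0139
```

```bash
python3 -c "
from h import *
st2()"
```

```text
t 7.03 out -44.91 lat 491.84 z 246.76 F out/lat/z 0.43 0.1 -0.15 w 0.0139
   tilt mrad 8.2 lat 5.6 tip out -43.59 yawerr 9.6
```

Call:
{"name": "arm_command", "arguments": {
  "moves": [0, 0, 0, 0.001, 0, 0, 1, 0, 0, 0, 0, 0, 0, 1, 0, 0, 0, 0, 0, 0, 1]
}}

```text
clock: 7.28
eef_pos: [0.4865, 0.0853, 0.2468]
tool_rot: [-0.093, 0.699, 0.099, 0.702]
ft_force: [-1.3, 3.0, 0.1]
grip_width: 0.0134
```

```bash
python3 -c "
from h import *
st2()"
```

```text
t 7.28 out -45.26 lat 491.86 z 246.76 F out/lat/z 3.2 -0.5 0.14 w 0.0134
   tilt mrad 7.8 lat 5.6 tip out -44.0 yawerr 7.9
```

Call:
{"name": "arm_command", "arguments": {
  "moves": [0, 0.0003, 0, 0.001, 0, 0.001, 1, 0, 0.0005, 0, 0.001, 0, 0.002, 1, 0, 0.0007, 0, 0, 0, 0.002, 1]
}}

```text
clock: 7.53
eef_pos: [0.4864, 0.0856, 0.2468]
tool_rot: [-0.091, 0.699, 0.099, 0.702]
ft_force: [0.4, -0.7, -1.2]
grip_width: 0.0137
```

```bash
python3 -c "
from h import *
st2()"
```

```text
t 7.53 out -44.95 lat 491.87 z 246.77 F out/lat/z -0.74 0.19 -1.21 w 0.0137
   tilt mrad 10.2 lat 5.5 tip out -43.32 yawerr 4.3
```

Call:
{"name": "arm_command", "arguments": {
  "moves": [0, 0.0007, 0, 0.001, 0, 0.002, 1, 0, 0.0007, 0, 0.001, 0, 0.002, 1]
}}

```text
clock: 7.7
eef_pos: [0.4864, 0.0858, 0.2467]
tool_rot: [-0.09, 0.699, 0.098, 0.702]
ft_force: [-0.1, -1.2, -1.0]
grip_width: 0.0137
```

```bash
python3 -c "
from h import *
st2()"
```

```text
t 7.7 out -44.75 lat 491.87 z 246.74 F out/lat/z -1.18 -0.38 -1.0 w 0.0137
   tilt mrad 10.4 lat 5.4 tip out -43.08 yawerr 1.0
```

Call:
{"name": "arm_command", "arguments": {
  "moves": [0, 0.001, 0, 0, 0, 0.003, 1, 0, 0.001, 0, -0.001, 0, 0.003, 1]
}}

```text
clock: 7.87
eef_pos: [0.4863, 0.0863, 0.2468]
tool_rot: [-0.089, 0.699, 0.098, 0.702]
ft_force: [1.0, -5.8, -1.1]
grip_width: 0.0138
```

```bash
python3 -c "
from h import *
st2()"
```

```text
t 7.87 out -44.26 lat 491.88 z 246.76 F out/lat/z -5.9 -0.56 -1.06 w 0.0138
   tilt mrad 11.2 lat 5.4 tip out -42.46 yawerr 0.3
```

Call:
{"name": "arm_command", "arguments": {
  "moves": [0, 0.001, 0, -0.001, 0, 0.003, 1, 0, 0.001, 0, -0.001, 0, 0.003, 1]
}}

```text
clock: 8.03
eef_pos: [0.4862, 0.0864, 0.2468]
tool_rot: [-0.09, 0.7, 0.098, 0.702]
ft_force: [1.0, -6.1, -0.8]
grip_width: 0.0138
```

```bash
python3 -c "
from h import *
st2()"
```

```text
t 8.03 out -44.06 lat 491.88 z 246.77 F out/lat/z -6.1 -0.66 -0.78 w 0.0138
   tilt mrad 10.9 lat 5.3 tip out -42.33 yawerr 0.5
```

Call:
{"name": "arm_command", "arguments": {
  "moves": [0, 0.001, 0, -0.001, 0, 0.004, 1, 0, 0.001, 0, -0.001, 0, 0.004, 1]
}}

```text
clock: 8.2
eef_pos: [0.4863, 0.0864, 0.2468]
tool_rot: [-0.089, 0.7, 0.098, 0.702]
ft_force: [2.5, -6.4, -1.4]
grip_width: 0.014
```

```bash
python3 -c "
from h import *
st2()"
```

```text
t 8.2 out -44.11 lat 491.91 z 246.76 F out/lat/z -6.85 0.69 -1.41 w 0.014
   tilt mrad 11.7 lat 5.2 tip out -42.23 yawerr 0.4
```

Call:
{"name": "arm_command", "arguments": {
  "moves": [0, 0.0013, 0, -0.001, 0, 0.0045, 1, 0, 0.0013, 0, -0.001, 0, 0.0045, 1]
}}

```text
clock: 8.37
eef_pos: [0.4863, 0.0865, 0.2468]
tool_rot: [-0.089, 0.7, 0.098, 0.702]
ft_force: [2.7, -8.4, -2.3]
grip_width: 0.0136
```

```bash
python3 -c "
from h import *
st2()"
```

```text
t 8.37 out -43.97 lat 491.94 z 246.78 F out/lat/z -8.81 0.36 -2.29 w 0.0136
   tilt mrad 12.0 lat 5.1 tip out -42.04 yawerr -0.1
```

Call:
{"name": "arm_command", "arguments": {
  "moves": [0, 0.0012, 0, -0.001, 0, 0.0045, 1, 0, 0.0012, 0, -0.001, 0, 0.0045, 1, 0, 0.0012, 0, -0.001, 0, 0.0045, 1]
}}

```text
clock: 8.62
eef_pos: [0.4863, 0.0864, 0.2467]
tool_rot: [-0.089, 0.7, 0.098, 0.702]
ft_force: [0.7, -6.6, -1.3]
grip_width: 0.0138
```

```bash
python3 -c "
from h import *
st2()"
```

```text
t 8.62 out -44.17 lat 491.95 z 246.74 F out/lat/z -6.53 -1.02 -1.27 w 0.0138
   tilt mrad 12.7 lat 4.8 tip out -42.14 yawerr -1.0
```

The force is steady around 7–8 N. While a camera call runs, the arm holds its last target, so I'll use a run of pictures to keep it steady and average the force. The script stops if the force drifts.

Call:
{"name": "arm_command", "arguments": {
  "moves": [0, 0.0013, 0, 0, 0, 0.0045, 1, 0, 0.0014, 0, 0, 0, 0.0045, 1]
}}

```text
clock: 8.78
eef_pos: [0.4863, 0.0865, 0.2468]
tool_rot: [-0.088, 0.7, 0.097, 0.702]
ft_force: [2.5, -7.2, -1.7]
grip_width: 0.0137
```

```bash
python3 - <<'E'
from h import *
F=[]
for i in range(12):
    bot.camera('side'); o=bot.get_obs(); F.append(OUT@np.array(o['ft_force']))
    if i>3 and not -9.5<np.mean(F[-4:])<-6.3: print('drift'); break
print(np.round(F,1),np.mean(F)); st2()
E
```

```text
[-7.8 -8.3 -7.6 -7.5 -7.8 -7.2 -8.5 -7.6 -7.6 -6.8 -8.6 -7.7] -7.747715155757503
t 9.38 out -44.09 lat 491.99 z 246.77 F out/lat/z -7.73 -0.49 -2.16 w 0.0137
   tilt mrad 12.8 lat 4.8 tip out -42.05 yawerr -3.6
```

Rock steady at 7.75 N. I'll hold it for another 2.2 s the same way.

```bash
python3 - <<'E'
from h import *
F=[]
for i in range(44):
    im=bot.camera('wrist'); o=bot.get_obs(); F.append(OUT@np.array(o['ft_force']))
    if i>3 and not -9.5<np.mean(F[-4:])<-6.3: print('drift'); break
print(len(F),np.mean(F),np.min(F),np.max(F)); st2(); cv2.imwrite('pics/wrist6.png',im[:,:,::-1])
E
```

```text
44 -7.744894637187622 -9.104490998466815 -6.935011706086607
t 11.58 out -44.09 lat 491.96 z 246.78 F out/lat/z -8.26 0.18 -1.94 w 0.0138
   tilt mrad 12.7 lat 4.8 tip out -42.05 yawerr -3.6
```

View pics/wrist6.png

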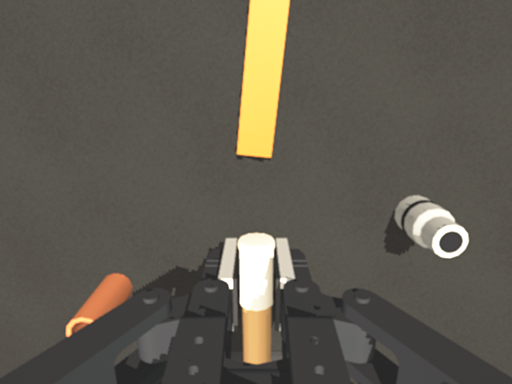

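Held for 2.8 s at 7.7 N average (single readings 6.8–9.1 N). The joint at (256,305) is still closed. Easing to zero.

Call:
{"name": "arm_command", "arguments": {
  "moves": [0, 0.0005, 0, 0, 0, 0.002, 1, 0, 0, 0, 0, 0, 0, 1, 0, 0, 0, 0, 0, 0, 1, 0, 0, 0, 0, 0, 0, 1]
}}

```text
clock: 11.92
eef_pos: [0.4865, 0.0856, 0.2467]
tool_rot: [-0.087, 0.7, 0.096, 0.702]
ft_force: [0.4, -3.0, -1.1]
grip_width: 0.0139
```

```bash
python3 - <<'E'
from h import *
F=[]
for i in range(6):
    bot.camera('side'); F.append(OUT@np.array(bot.get_obs()['ft_force']))
print(np.round(F,1)); st2()
E
```

```text
[-2.7 -3.  -1.7 -2.5 -2.9 -2.1]
t 12.22 out -44.89 lat 491.98 z 246.75 F out/lat/z -2.1 -0.22 -1.43 w 0.0139
   tilt mrad 11.7 lat 4.8 tip out -43.03 yawerr -4.6
```

Call:
{"name": "arm_command", "arguments": {
  "moves": [0, -0.0004, 0, 0, 0, -0.002, 1, 0, -0.0003, 0, 0, 0, -0.001, 1, 0, -0.0002, 0, 0, 0, 0, 1]
}}

```text
clock: 12.47
eef_pos: [0.4866, 0.0856, 0.2468]
tool_rot: [-0.088, 0.7, 0.096, 0.702]
ft_force: [-0.4, -1.9, -0.5]
grip_width: 0.0138
```

```bash
python3 - <<'E'
from h import *
F=[]
for i in range(6):
    bot.camera('side'); F.append(OUT@np.array(bot.get_obs()['ft_force']))
print(np.round(F,1)); st2()
E
```

```text
[-0.9 -0.9 -0.9  0.4 -0.1 -0.3]
t 12.77 out -45.11 lat 491.96 z 246.74 F out/lat/z -0.33 -0.59 -0.85 w 0.0138
   tilt mrad 10.8 lat 4.8 tip out -43.37 yawerr -3.8
```

The load is down to about -0.5 N. Opening, then lifting straight up.

Call:
{"name": "arm_command", "arguments": {
  "moves": [0, 0, 0, 0, 0, 0, 0.6, 0, 0, 0, 0, 0, 0, 0.2, 0, 0, 0, 0, 0, 0, -0.4, 0, 0, 0, 0, 0, 0, -1, 0, 0, 0, 0, 0, 0, -1, 0, 0, 0, 0, 0, 0, -1, 0, 0, 0, 0, 0, 0, -1, 0, 0, 0, 0, 0, 0, -1, 0, 0, 0, 0, 0, 0, -1]
}}

```text
clock: 13.52
eef_pos: [0.4871, 0.086, 0.2476]
tool_rot: [-0.087, 0.699, 0.097, 0.703]
ft_force: [0.2, -0.8, 0.3]
grip_width: 0.0854
```

```bash
python3 - <<'E'
from h import *
st2()
E
```

```text
t 13.52 out -44.74 lat 492.58 z 247.62 F out/lat/z -0.79 -0.04 0.28 w 0.0854
   tilt mrad 13.2 lat 7.4 tip out -42.63 yawerr -4.8
```

Call:
{"name": "arm_command", "arguments": {
  "moves": [-0.01, 0, 0, 0, 0, 0, -1, -0.015, 0, 0, 0, 0, 0, -1, -0.02, 0, 0, 0, 0, 0, -1, -0.02, 0, 0, 0, 0, 0, -1, -0.02, 0, 0, 0, 0, 0, -1, -0.02, 0, 0, 0, 0, 0, -1, 0, 0, 0, 0, 0, 0, -1, 0, 0, 0, 0, 0, 0, -1]
}}

```text
clock: 14.18
eef_pos: [0.4858, 0.0841, 0.3607]
tool_rot: [-0.087, 0.7, 0.097, 0.702]
ft_force: [-0.7, 0.8, -0.8]
grip_width: 0.0858
```

```bash
python3 - <<'E'
from h import *
st2(); im=bot.camera('wrist'); cv2.imwrite('pics/wrist7.png',im[:,:,::-1])
im=bot.camera('side'); cv2.imwrite('pics/side7.png',cv2.resize(im[120:270,200:370,::-1],None,fx=4,fy=4))
E
```

```text
t 14.18 out -46.17 lat 490.83 z 360.67 F out/lat/z 0.96 -0.51 -0.83 w 0.0858
   tilt mrad 13.4 lat 5.8 tip out -44.02 yawerr -4.9
```

View pics/wrist7.png

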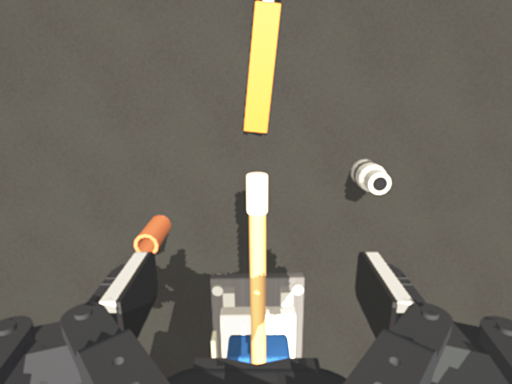

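View pics/side7.png

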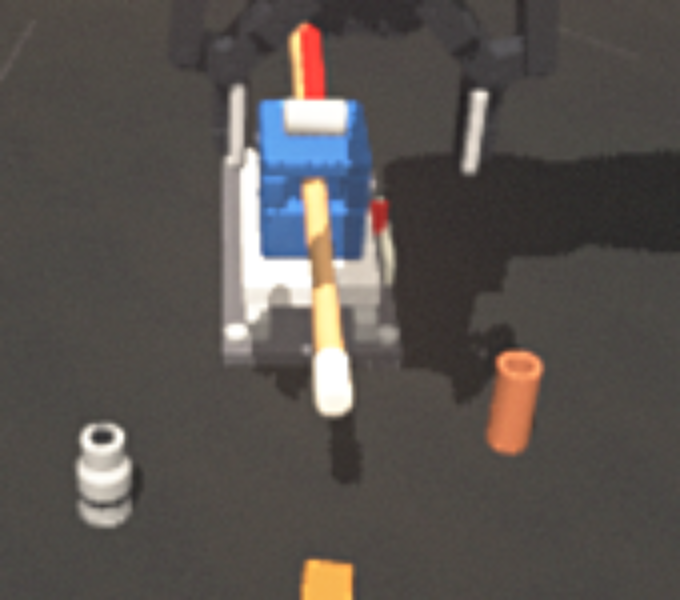

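The wrist view shows the ferrule flush against the shaft at (258,212), with no tenon showing. In the side view the tube (518,400), trimmer (103,475) and file (327,580) are at the same pixels as before, and the gripper is clear of everything. Handing in.

```bash
python3 -c "
from workcell import bot
print(bot.job_done(), bot.get_obs()['clock'])"
```

```text
the job is handed in; nothing more can be done
the job is handed in; nothing more can be done
```

I pressed the ferrule home, tug-tested it, released it and handed the job in at about 14 s; no verdict was reported.

- **Press:** I gripped the ferrule from above and pushed it along the shaft. It slid at about 14 N over about 7 mm, then stopped and the force climbed. I finished with about 20 N against the shoulder, the highest force I read.
- **Tug:** I held it steady for 2.8 s at 7.7 N on average. Single noisy readings ran from 6.8 to 9.1 N during the hold. The ferrule stayed closed against the shoulder.
- **Release:** I eased the load to about 0.5 N, opened the fingers and lifted clear.
- **Last checks:** The ferrule sits flush with no tenon showing, and nothing touches the robot. In the side view the trimmer, tube and the visible end of the file have not shifted.

**Off or not measured:**
- The tool rose about 7 mm while the fingers closed, so the pads gripped higher than planned. They did not slip.
- The gripper read 14 mm on the 16 mm ferrule.
- I judged carriage travel from the tool force and fingertip position, and did not read the gauge pointer.

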